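Set a ratchet chin rest to the patient's mark

ROBOT

A 6-joint arm with a two-finger parallel gripper is mounted at the origin on the work surface. World frame = base frame: x ahead of the robot, y to its left, z up, the work surface at z = 0. Lengths are in mm, angles in degrees, forces in N, time in s.
With the tool pointing down it reaches from about 350 to 850 mm from the base axis. Payload 8.1 kg.
Tool frame: the origin (TCP) lies midway between the tips of the shut fingers; the grasp point (between the pads) lies 19 mm behind it (r.grasp_offset is the distance from the TCP to the grasp point, in mm); z points along the fingers, x is the direction in which the jaws open and shut, and the axes are right-handed (so a half turn about z gives the same grasp; the last joint's range is limited). The gripper opens to 85 mm and grips with 20 to 120 N. Pads are 22 mm wide; open, the fingers measure 114 mm over their backs; the gripper's body (76 mm by 85 mm) begins 54 mm behind the grasp point. The pads swing forward as they close: fully open they stand 13 mm farther back than shut.
Start: joints at [-81.44, 7.471, 85.268, -0, 87.261, -4.893], TCP at [139.609, -583.536, 231.292] pointing down, gripper open.
Joint ranges: [-169.43, 169.43], [-51.17, 129.36], [1.28, 143.12], [-76.62, 256.62], [0, 156.53], [-152.29, 152.29]. Speed limits (degrees/s): [136.94, 136.94, 159.86, 180, 180, 180].

INTERFACE

Orientations are given as [roll, pitch, yaw] about the fixed x, y, z axes, in that order (R = Rz(yaw) Ry(pitch) Rx(roll)).
In Python, from bench import r, optics, hand_in gives the robot as it stands.
- The arm moves only by the shell command python3 -m pendant 'ROWS' [FORCE]. ROWS is JSON, a list of rows, each a list of 5 numbers: the opening, from 0 (shut) to 1 (fully open), then the shift along the tool's x, y, z in mm, then the turn about the tool's z in degrees. A call has 1 to 10 rows; each row shifts and turns the commanded pose from where the row before left it, along the tool's axes as they then stand; what a row does not reach is not made up. A row lasts 1/10 s, in which the tool goes at most 50 mm and 8.59 degrees, less where a joint would pass 70% of its speed; a pose out of reach is approached as far as the arm can. A call with a gripper value outside its range is refused whole. The fingers move at their own pace and stop on an object; FORCE is the grip in N (left out, the last holds). Time passes only in rows, so rows that do not move let the fingers close. It gives the time, the measured TCP pose, the force and the opening at its end, in the units of the state.
- r.sense(): the state, without advancing time (a new reading comes with each control period).
- optics.snapshot(name): name is "side" or "top" or "wrist"; returns (picture, depth): 480x640x3 uint8, blue, green, red; 480x640 float32, mm along the optical axis (not along the pixel's ray), 0 where there is no reading.
- optics.camera_params(name): a dict with "camera_matrix" (3x3 intrinsics, pixels), "eye" and "orientation" of the camera in the world. Camera axes: x right, y down, z forward; pixel columns grow to the right and rows downward; lengths in mm; the calibration is good to about 2 mm. The wrist camera is an equidistant fisheye: a pixel r from the principal point sees the ray r / f radians off the axis. A picture is of the moment at which its call begins: read the wrist's pose just before it. camera_params takes no time and is no camera call; for the wrist camera it gives the pose at the moment of the call.
- hand_in(): hands the job in, once; it reports no verdict.
Trained networks look in the newest picture that a camera, given by its name, has taken for a name from the list of things; names that differ only in an ending like _2 or _b are one class to them, and where a whole thing is asked for, a point or a joint stands for the part that bears it (a point fixed in the world has none). Each returns a list of dicts, best first, with "score" (0 to 1); they miss things now and then, are a little off and sometimes report something else, mostly with a low value. They report only what shows in the picture. A call takes as long as a camera call.
- optics.search_frame(camera, query): "at" ([x, y, z] in mm, in world coordinates, good to about 4 mm: the middle of the surface that is visible of it).
The state is a dict: "time": time; "joint_pos": joint angles; "qd": joint speeds; "joint_efforts": joint torques, N m; "tool_pos": TCP position; "tcp_rot": TCP orientation; "ft_force": force on the tool from outside, world axes, zero at the start; "wrist_torque": the same for the moment, N m; "finger_gap": finger opening in mm.
Only numpy, scipy, OpenCV 4.12 (cv2) and the standard library are available. Lean on these libraries where they do the work, as an engineer would, in place of code of your own. Each camera call takes 0.05 s, during which the arm holds its last target. There are 200 camera calls.

TASK

Raise the eye-test chin rest until its red index is level with the yellow pointer. Its ratchet is set to lower, so first flip the small red direction lever fully over to raise, then swing the handle well back to feel it free-wheel without moving the chin rest, and only then work the handle to and fro until the index is level. Leave the lever set to raise and the other things on the table where they are.

Things in the scene. Friction and masses are not known exactly. Their poses are not given: they have to be found in the camera images.
- rest: white chin-rest unit, bolted down: base plate 190 x 360 x 12 mm. Origin: at table height on the vertical axis shared by ratchet wheel and handle; z up, x roughly away from the robot, y to the left. Lift column with chin cup at x 30, y -150 mm (at most 290 mm tall), mark post at x 30, y -262 mm (222 mm tall); elsewhere, handle, grip and lever are its highest parts (175 mm).
- wheel (a joint): dark ratchet wheel with steel teeth, 100 mm across, top 100 mm above the table, under the handle. It is stiff (about 0.4 N m) and stays where it is left. Positive is clockwise seen from above; one radian lifts the chin rest 8 mm; 0 at the start.
- handle (a joint): grey flat bar, 26 mm wide, 190 mm long from the axis, top face 118 mm up; stays where left. At 0 it points along the unit's -x; positive: clockwise from above (end moves to the unit's +y). Stops: -0.7 and 0.7 rad. Lever at raise: clockwise turns the wheel and raises, after up to 0.4 rad of idle travel to a tooth; back free-wheels. Lever at lower: the reverse. At the grip: 3 N to free-wheel, 6 N to raise.
- grip (a point): centre of the top of the handle's black upright grip, a post 26 mm in diameter standing from 118 to 175 mm above the table on the handle, 175 mm from the wheel's axis. It can be pushed from either side or straddled by the open fingers.
- lever (a joint): red lever on the handle, swinging flat about a vertical pivot on the handle's centre line 75 mm from the wheel's axis, pointing outwards. 0: in line with the handle (neutral); positive: clockwise from above. Stops: -0.4 (lower), 0.4 (raise): it leans to the side towards which the handle drives. Stays where left; above 0.3 is fully over. Its post takes 2 to 3 N; more than about 4 N drags the handle.
- lever_tip (a point): centre of the top of the lever's red upright post, 14 mm in diameter, from 128 to 165 mm above the table, 37 mm outwards from the lever's pivot (so about 112 mm from the wheel's axis)
- index (a point): tip of the red index tongue (16 mm wide, 4 mm thick, level) on the chin rest's sliding carriage, centre of its thickness; 150 mm above the table at the start
- pointer_tip (a point): tip of the yellow pointer tongue (16 mm wide, 4 mm thick, level, fixed) on the mark post, centre of its thickness; 13 to 21 mm higher than the index at the start, horizontally 3 mm from it
- bottle: green hand-sanitiser bottle with a white pump, 60 mm across, 177 mm tall; stands to the left of the chin rest's base; origin: centre of its underside
- case_purple: purple hard spectacle case, 160 x 62 x 40 mm, lying near the left end of the handle's sweep and below it; origin: centre of its underside, x along its length
- case_black: black hard spectacle case, 160 x 62 x 40 mm, to the right; origin: centre of its underside, x along its length
- occluder: black eye-occluder paddle lying flat under the handle's sweep, 164 mm long, disc 68 mm across, 6 mm thick; origin: near the middle of its length, x along it towards the disc
- specs_brown: brown folded spectacles, 130 x 26 mm, 40 mm tall, beside the right part of the base, on the robot's side; origin: under the bridge
- specs_red: dark red folded spectacles, 130 x 26 mm, 40 mm tall, to the right; origin: under the bridge
- penlight: aluminium penlight with a blue end, 135 mm long, 14 mm thick, to the left; origin: centre of its underside

How it is judged (in metres and radians):
On the way, in this order (a step that is already met when the one before it is completed fails the run):
1. the direction lever is flipped over to raise, the chin rest not yet moved (value of joint lever above 0.3 rad and distance of index from where it was at the start of the episode below 0.002 m), for 0.2 s.
2. the handle is swung back, free-wheeling, the chin rest still where it was (value of joint handle below -0.45 rad and distance of index from where it was at the start of the episode below 0.002 m), for 0.1 s.
3. the index is level with the pointer (z of index in the frame of pointer_tip between -0.003 and 0.003 m), for 0.2 s.
At the end, for the whole second after the job is handed in: The red index is within 3 mm of the yellow pointer's height and stays there, and the direction lever is still at raise (above 0.25 rad) (all of step 3 and value of joint lever above 0.25 rad); the robot touches nothing.
It fails at once if a bystander (bottle, cases, occluder, spectacles, penlight) is pushed more than 30 mm (distance of any of bottle, case_purple, case_black, occluder, specs_brown, specs_red, penlight from where it was at the start of the episode above 0.03 m).
It also fails if it takes over 72 s, if anything falls off the work surface, if the arm or the gripper's body presses on something with over 40 N, if the wrist force passes 120 N, or if a joint passes its speed limit or range.

## Working session

There is one attempt and no reset: what is moved stays moved. The work goes in short steps, Python scripts to look and compute and a shell command to move; the robot and the scene stay as the last step left them, time stands still between calls to the robot, and variables do not carry over. Pictures are saved under pics/ and viewed, about 8 in all and at most 12, crops included, and the job is handed in when it is done.

```bash
mkdir -p pics; ls; python3 - <<'E'
from bench import r,optics
import cv2,numpy as np
s=r.sense();print(s['time'],s['tool_pos'],s['tcp_rot'],s['ft_force'],s['finger_gap'])
ims=[]
for c in ['top','side']:
    im,d=optics.snapshot(c);cv2.imwrite(f'pics/{c}0.png',im);np.save(f'{c}d.npy',d)
    p=optics.camera_params(c);print(c,np.round(p['camera_matrix'],1).tolist(),p['eye'],p['orientation'])
    for q in ['rest','handle','grip','lever','lever_tip','index','pointer_tip','wheel']+(['bottle','case_purple','occluder','specs_brown'] if c=='top' else []):
        print(c,q,[(np.round(x['at'],0).tolist(),round(x['score'],2)) for x in optics.search_frame(c,q)[:2]])
E
```

```text
pics
0.0 [ 139.53276627 -583.0072379   230.25317307] [-1.79988989e+02  1.02676075e-01 -7.65486937e+01] [-0.07264626  0.09473235  0.28344539] 85.38971460667635
top [[590.7, 0.0, 307.2], [0.0, 590.7, 242.3], [0.0, 0.0, 1.0]] [ 417.95359541  -20.26454533 1860.67273625] [-174.87141207    0.32331483  -91.0114495 ]
top rest [([632.0, 34.0, 11.0], 0.6), ([472.0, -129.0, 25.0], 0.51)]
top handle [([585.0, 150.0, 125.0], 0.76)]
top grip [([580.0, 145.0, 116.0], 0.73)]
top lever []
top lever_tip [([573.0, 148.0, 132.0], 0.63)]
top index [([673.0, -25.0, 239.0], 0.95)]
top pointer_tip [([670.0, -120.0, 161.0], 0.5)]
top wheel [([648.0, 111.0, 102.0], 0.83), ([640.0, 296.0, 109.0], 0.66)]
top bottle [([636.0, 295.0, 109.0], 0.63)]
top case_purple [([484.0, 293.0, 42.0], 0.65)]
top occluder [([488.0, 36.0, 2.0], 0.78)]
top specs_brown [([467.0, -132.0, 30.0], 0.56)]
side [[481.9, 0.0, 315.9], [0.0, 481.9, 246.5], [0.0, 0.0, 1.0]] [ 12.66266117 776.81194903 669.97192186] [-119.5987962    -0.30815948 -145.43654505]
side rest [([627.0, 107.0, 60.0], 0.58)]
side handle [([541.0, 158.0, 119.0], 0.55), ([545.0, -446.0, 25.0], 0.17)]
side grip [([543.0, 158.0, 127.0], 0.64), ([482.0, 39.0, 6.0], 0.63)]
side lever [([565.0, 152.0, 129.0], 0.8), ([472.0, 301.0, 36.0], 0.41)]
side lever_tip [([562.0, 158.0, 133.0], 0.82)]
side index [([661.0, -10.0, 185.0], 0.93), ([564.0, 154.0, 129.0], 0.48)]
side pointer_tip [([664.0, -128.0, 165.0], 0.54), ([633.0, 158.0, 97.0], 0.54)]
side wheel [([636.0, 158.0, 97.0], 0.8)]
```

View pics/top0.png

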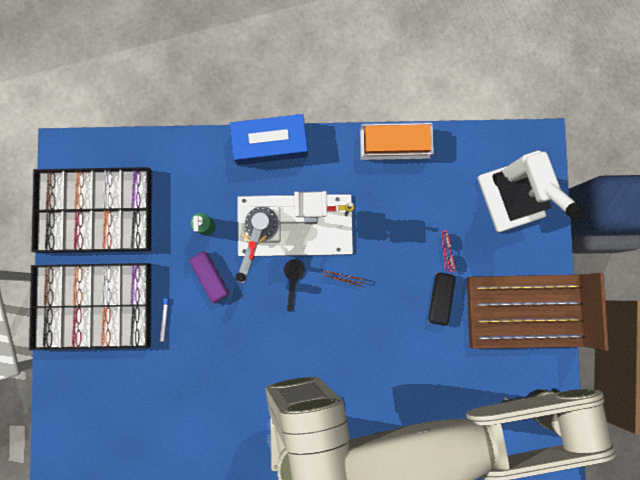

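View pics/side0.png

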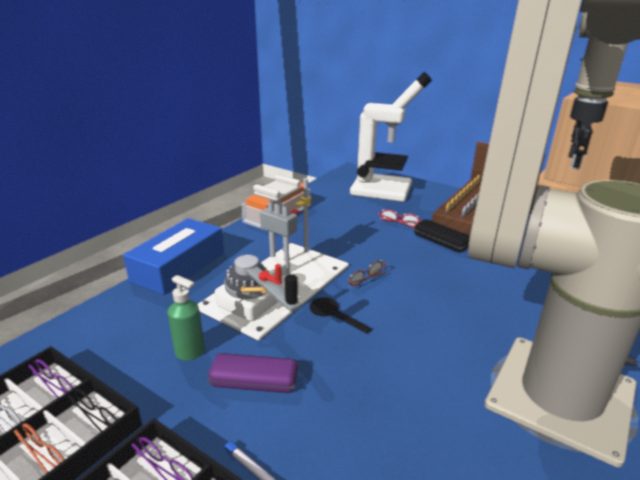

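The top view shows the unit at about (295,225), with the wheel at (260,222), the grip at (241,277) and the red lever at about (252,248). The bottle is at (201,223), the purple case at (208,277) and the occluder at (292,285). The handle stands on its positive side. Next I'll zoom in and turn pixels into positions.

```bash
cat > h.py <<'E'
import numpy as np,cv2
from scipy.spatial.transform import Rotation as R
from bench import r,optics
def cloud(c,d):
    p=optics.camera_params(c);K=p['camera_matrix'];v,u=np.mgrid[0:480,0:640]
    P=np.stack([(u-K[0,2])/K[0,0]*d,(v-K[1,2])/K[1,1]*d,d],-1)
    return P@R.from_euler('xyz',p['orientation'],degrees=True).as_matrix().T+p['eye']
E
python3 - <<'E'
from h import *
im=cv2.imread('pics/top0.png');d=np.load('topd.npy');W=cloud('top',d)
cv2.imwrite('pics/crop.png',cv2.resize(im[180:300,190:360],None,fx=4.5,fy=4.5,interpolation=cv2.INTER_CUBIC))
f=im.astype(int);b,g,rd=f[...,0],f[...,1],f[...,2]
box=np.zeros(d.shape,bool);box[180:300,225:275]=1
hs=cv2.cvtColor(im,cv2.COLOR_BGR2HSV)
red=box&(rd>130)&(g<90)&(b<90);print('red',[(u,v,W[v,u].round().tolist()) for v,u in np.argwhere(red)])
gr=box&(W[...,2]>140);
print('high',[(u,v,W[v,u].round().tolist()) for v,u in np.argwhere(gr)][:60])
wh=np.zeros(d.shape,bool);wh[185:265,230:362]=1
wh&=(abs(W[...,2]-12)<6)&(b>150)
pts=W[wh][:,:2].astype(np.float32);print(cv2.minAreaRect(pts),len(pts))
E
```

```text
red [(np.int64(250), np.int64(242), [577.0, 155.0, 133.0]), (np.int64(251), np.int64(242), [578.0, 152.0, 129.0]), (np.int64(252), np.int64(242), [577.0, 149.0, 130.0]), (np.int64(253), np.int64(242), [577.0, 146.0, 136.0]), (np.int64(254), np.int64(242), [577.0, 143.0, 131.0]), (np.int64(249), np.int64(243), [574.0, 158.0, 134.0]), (np.int64(250), np.int64(243), [574.0, 155.0, 131.0]), (np.int64(251), np.int64(243), [574.0, 152.0, 130.0]), (np.int64(252), np.int64(243), [575.0, 149.0, 127.0]), (np.int64(253), np.int64(243), [575.0, 146.0, 126.0]), (np.int64(254), np.int64(243), [574.0, 143.0, 128.0]), (np.int64(255), np.int64(243), [574.0, 140.0, 129.0]), (np.int64(249), np.int64(244), [571.0, 158.0, 133.0]), (np.int64(250), np.int64(244), [571.0, 155.0, 132.0]), (np.int64(251), np.int64(244), [571.0, 152.0, 131.0]), (np.int64(252), np.int64(244), [572.0, 150.0, 123.0]), (np.int64(253), np.int64(244), [572.0, 146.0, 127.0]), (np.int64(254), np.int64(244), [572.0, 144.0, 124.0]), (np.int64(255), np.int64(244), [571.0, 140.0, 131.0]), (np.int64(249), np.int64(245), [569.0, 158.0, 130.
[... 5809 characters left out ...]
.int64(239), np.int64(274), [482.0, 183.0, 174.0]), (np.int64(240), np.int64(274), [482.0, 180.0, 174.0]), (np.int64(241), np.int64(274), [482.0, 176.0, 182.0]), (np.int64(242), np.int64(274), [482.0, 174.0, 178.0]), (np.int64(243), np.int64(274), [482.0, 172.0, 171.0]), (np.int64(244), np.int64(274), [483.0, 172.0, 147.0]), (np.int64(236), np.int64(275), [479.0, 191.0, 177.0]), (np.int64(237), np.int64(275), [479.0, 188.0, 181.0]), (np.int64(238), np.int64(275), [479.0, 185.0, 181.0]), (np.int64(239), np.int64(275), [479.0, 183.0, 174.0]), (np.int64(240), np.int64(275), [479.0, 180.0, 176.0])]
((642.4423217773438, 23.634689331054688), (415.68359375, 251.70648193359375), 88.93505859375) 3433
```

View pics/crop.png

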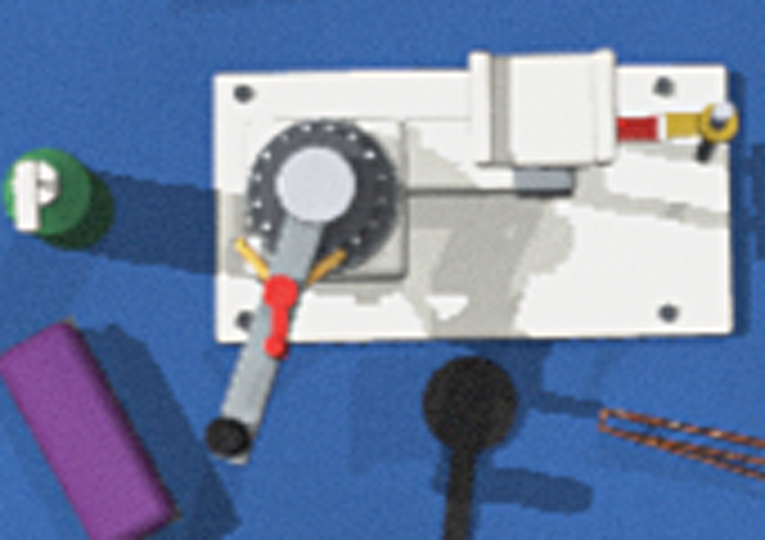

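```bash
python3 -m pendant '[[0,-37,-33,0,0],[0,-37,-33,0,0],[0,-37,-33,0,0],[0,-37,-33,0,0],[0,-37,-33,0,0],[0,-37,-33,0,0],[0,-37,-33,0,0],[0,-37,-33,0,0],[0,-37,-33,0,0],[0,-37,-33,0,0]]'
python3 -m pendant '[[0,-37,-33,0,0],[0,-37,-33,0,0],[0,-37,-33,0,0],[0,-37,-33,0,0],[0,-37,-33,0,0],[0,-37,-33,0,0],[0,0,0,0,-8.5],[0,0,0,0,-8.5],[0,0,0,0,-8.5],[0,0,0,0,-8.5]]'
python3 -m pendant '[[0,0,0,0,-8.5],[0,0,0,0,-8.5],[0,0,0,0,-8.5],[0,0,0,0,-8.5],[0,0,0,0,-8.5],[0,0,0,0,-8.5],[0,0,0,0,-8.5],[0,0,0,0,-8.5],[0,0,0,0,-8.5],[0,0,0,0,-8.5]]'
python3 -m pendant '[[0,0,0,0,-8.5],[0,0,0,0,-8.5],[0,0,0,0,-8.5],[0,0,0,0,0],[0,0,0,0,0]]'
python3 - <<'E'
from h import *
im,d=optics.snapshot('wrist');cv2.imwrite('pics/w1.png',im)
p=optics.camera_params('wrist');print(p)
for q in ['grip','lever_tip','lever','wheel','handle']:
  print(q,[(np.round(x['at'],0).tolist(),round(x['score'],2)) for x in optics.search_frame('wrist',q)[:2]])
E
```

```text
time: 2.1
tool_pos: [375.1, -145.1, 231.7]
tcp_rot: [-179.9, -0.1, -76.6]
ft_force: [1.4, -0.7, -1.0]
finger_gap: -0.1
time: 3.1
tool_pos: [515.4, 115.3, 231.2]
tcp_rot: [180.0, 0.0, -42.2]
ft_force: [-0.3, 0.1, 0.3]
finger_gap: -0.1
time: 4.1
tool_pos: [515.4, 115.0, 231.4]
tcp_rot: [180.0, -0.0, 42.8]
ft_force: [0.1, 0.6, 0.7]
finger_gap: -0.3
time: 4.6
tool_pos: [515.4, 115.0, 231.4]
tcp_rot: [180.0, -0.0, 67.7]
ft_force: [-0.1, -0.4, -0.2]
finger_gap: -0.0
{'camera_matrix': array([[371.64829954,   0.        , 316.10796375],
       [  0.        , 371.64829954, 239.65919268],
       [  0.        ,   0.        ,   1.        ]]), 'eye': array([446.38279742, 144.16210934, 373.84543912]), 'orientation': array([ 1.62801140e+02, -6.90832291e-03,  6.77382465e+01])}
grip [([532.0, 161.0, 119.0], 0.57), ([569.0, 145.0, 130.0], 0.23)]
lever_tip [([571.0, 147.0, 133.0], 0.92)]
lever [([571.0, 149.0, 129.0], 0.85)]
wheel [([628.0, 157.0, 97.0], 0.85)]
handle [([527.0, 164.0, 121.0], 0.88)]
```

View pics/w1.png

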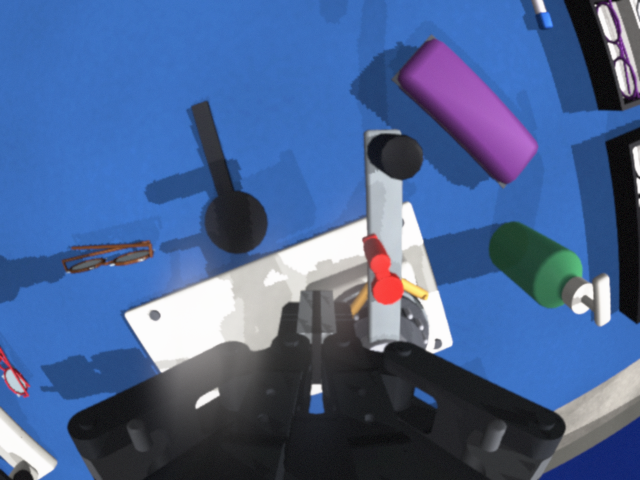

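The wrist view shows the handle nearly vertical in the image, with the grip at (402,157), the lever pivot at (387,289) and the lever post around (375,250). The fingertips at (316,310) are to its left, clear of it. I'll check the post and grip positions by projecting the known heights.

```bash
cat >> h.py <<'E'
def wray(p,u,v,z):
    K=p['camera_matrix'];dx,dy=u-K[0,2],v-K[1,2];rr=np.hypot(dx,dy);th=rr/K[0,0]
    d=np.array([np.sin(th)*dx/rr,np.sin(th)*dy/rr,np.cos(th)])
    d=R.from_euler('xyz',p['orientation'],degrees=True).as_matrix()@d
    return p['eye']+d*(z-p['eye'][2])/d[2]
def wproj(p,X):
    K=p['camera_matrix'];c=R.from_euler('xyz',p['orientation'],degrees=True).as_matrix().T@(np.array(X)-p['eye'])
    th=np.arctan2(np.hypot(c[0],c[1]),c[2]);a=np.arctan2(c[1],c[0]);return K[:2,2]+K[0,0]*th*np.array([np.cos(a),np.sin(a)])
E
python3 - <<'E'
from h import *
p=optics.camera_params('wrist')
for n,u,v,z in [('postA',372,243,165),('postB',378,260,165),('A128',372,243,128),('pivot',387,289,130),('grip',402,157,175)]:
  print(n,wray(p,u,v,z).round(1))
for X in [(532,149,165),(532,149,128),(515.4,115,231.4)]: print(X,wproj(p,X).round())
im=cv2.imread('pics/w1.png');cv2.imwrite('pics/w1c.png',cv2.resize(im[200:360,280:460],None,fx=4,fy=4,interpolation=cv2.INTER_CUBIC))
E
```

```text
postA [520.6 149.7 165. ]
postB [532.2 149.5 165. ]
A128 [533.8 150.7 128. ]
pivot [570.6 149.4 130. ]
grip [477.4 181.5 175. ]
(532, 149, 165) [377. 260.]
(532, 149, 128) [369. 242.]
(515.4, 115, 231.4) [314. 308.]
```

View pics/w1c.png

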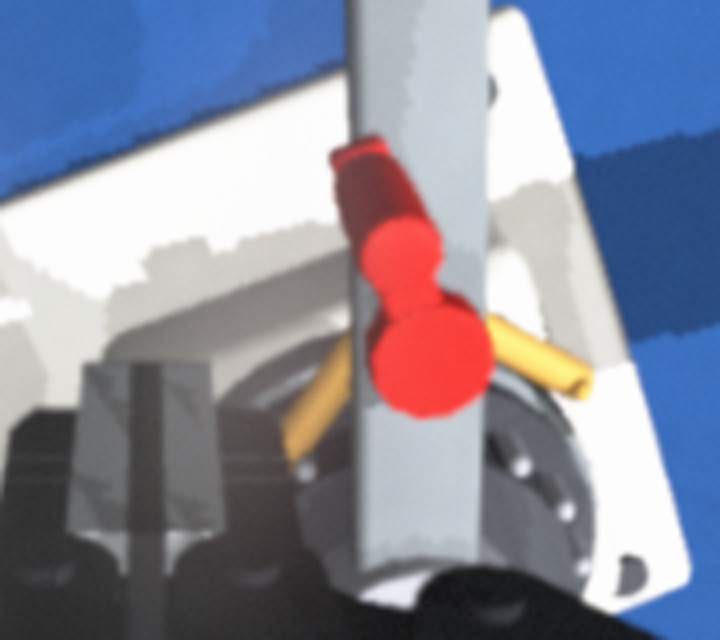

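The post top is at (532,149.5) and matches the picture. I'll go down beside it, then push along tool +x.

```bash
python3 -m pendant '[[0,0,2,30,0],[0,0,0,30,0],[0,0,0,20,0],[0,0,0,11,0],[0,0,0,0,0],[0,6,0,0,0],[0,6,0,0,0],[0,3,0,0,0],[0,0,0,0,0]]'
python3 -m pendant '[[0,3,0,0,0],[0,3,0,0,0],[0,3,0,0,0],[0,3,0,0,0],[0,0,0,0,0]]'
python3 -m pendant '[[0,3,0,0,0],[0,3,0,0,0],[0,3,0,0,0],[0,0,0,0,0]]'
```

```text
time: 5.8
tool_pos: [523.6, 128.9, 141.2]
tcp_rot: [179.9, -0.1, 68.0]
ft_force: [0.9, 0.4, -0.6]
finger_gap: 0.1
time: 6.3
tool_pos: [527.3, 139.7, 140.1]
tcp_rot: [-180.0, 0.0, 68.0]
ft_force: [-0.9, -0.7, -0.1]
finger_gap: -0.1
time: 6.7
tool_pos: [531.0, 148.1, 140.3]
tcp_rot: [180.0, -0.0, 68.0]
ft_force: [-0.3, -0.9, -0.1]
finger_gap: 0.7
```

```bash
python3 -m pendant '[[0,3,0,0,0],[0,3,0,0,0],[0,2,0,0,0],[0,2,0,0,0],[0,0,0,0,0]]'
python3 - <<'E'
from h import *
im,d=optics.snapshot('wrist');print(r.sense()['ft_force'])
cv2.imwrite('pics/w2.png',cv2.resize(im[100:420,200:520],None,fx=1.8,fy=1.8))
E
```

```text
time: 7.2
tool_pos: [534.9, 157.0, 140.4]
tcp_rot: [180.0, -0.0, 68.0]
ft_force: [0.4, -2.7, 0.5]
finger_gap: 0.2
[ 0.03226678 -2.37907065  0.32572752]
```

View pics/w2.png

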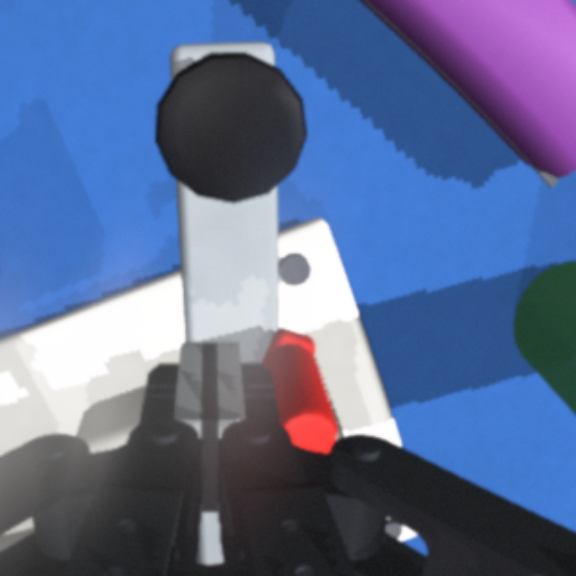

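The post is now right of the fingers, at about (373,340) in the full image, and leans to the raise side of the handle. I'll work out the angles.

```bash
python3 - <<'E'
from h import *
p=optics.camera_params('wrist')
g=wray(p,231/1.8+200,127/1.8+100,175);t=wray(p,313/1.8+200,434/1.8+100,165)
print(g,t)
ax=np.array([640.,119.]);h=(g[:2]-ax);print(np.hypot(*h));h/=np.hypot(*h)
ang=np.arctan2(h[1],-h[0]);pv=ax+75*h;l=t[:2]-pv;print(ang,pv,np.hypot(*l),np.arctan2(l[1],-l[0])-ang)
E
```

```text
[478.46171554 184.46905475 175.        ] [544.70893234 177.31058657 165.        ]
174.30093079810266
0.38505415152354766 [570.49164293 147.17069928] 39.66309331143153 0.4781013382990706
```

```bash
python3 -m pendant '[[0,1,0,0,0],[0,1,0,0,0],[0,0,0,0,0],[0,0,0,0,0],[0,0,0,0,0]]'
```

```text
time: 7.75
tool_pos: [535.4, 158.8, 140.4]
tcp_rot: [180.0, -0.0, 67.9]
ft_force: [0.9, -4.2, -0.4]
finger_gap: -0.1
```

The lever is at its stop. I'll back off, rise, open the fingers halfway and go above the grip.

```bash
python3 -m pendant '[[0,-8,0,0,0],[0,-8,0,0,0],[0,0,0,-35,0],[0.5,0,0,-35,0],[0.5,18,0,0,0],[0.5,0,-31,0,0],[0.5,0,-31,0,0],[0.5,0,0,0,0],[0.5,0,0,0,0]]'
python3 - <<'E'
from h import *
im,d=optics.snapshot('wrist');p=optics.camera_params('wrist')
cv2.imwrite('pics/w3.png',cv2.resize(im[100:420,200:520],None,fx=1.8,fy=1.8))
E
```

```text
time: 8.65
tool_pos: [478.2, 184.0, 210.5]
tcp_rot: [180.0, -0.0, 68.0]
ft_force: [0.0, 0.3, -0.3]
finger_gap: 42.6
```

View pics/w3.png

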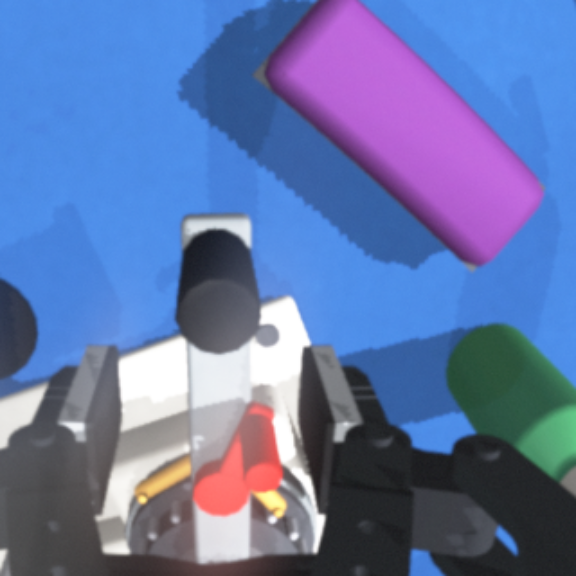

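The grip at (219,315) is centred between the fingers, the lever is still at raise, and the bottle and case are untouched. I'll straddle the grip and swing back on a 175 mm arc (4° per row: x −12.2, y +0.43).

```bash
python3 -m pendant '[[0.5,0,0,30,0],[0.5,0,0,30,0],[0.5,0,0,15,0],[0.5,0,0,0,0],[0.5,-12.2,0.43,0,-4],[0.5,-12.2,0.43,0,-4],[0.5,-12.2,0.43,0,-4],[0.5,0,0,0,0]]'
python3 -m pendant '[[0.5,-12.2,0.43,0,-4],[0.5,-12.2,0.43,0,-4],[0.5,-12.2,0.43,0,-4],[0.5,-12.2,0.43,0,-4],[0.5,-12.2,0.43,0,-4],[0.5,-12.2,0.43,0,-4]]'
python3 -m pendant '[[0.5,-12.2,0.43,0,-4],[0.5,-12.2,0.43,0,-4],[0.5,-12.2,0.43,0,-4],[0.5,-12.2,0.43,0,-4],[0.5,-12.2,0.43,0,-4],[0.5,-12.2,0.43,0,-4],[0.5,0,0,0,0],[0.5,0,0,0,0]]'
python3 - <<'E'
from h import *
im,d=optics.snapshot('top');p=optics.camera_params('top');cv2.imwrite('pics/t2.png',im)
im,d=optics.snapshot('wrist');p=optics.camera_params('wrist')
cv2.imwrite('pics/w4.png',cv2.resize(im[100:420,200:520],None,fx=1.8,fy=1.8))
E
```

```text
time: 9.5
tool_pos: [469.5, 148.0, 137.0]
tcp_rot: [179.9, -0.0, 79.9]
ft_force: [-0.3, -0.5, -0.1]
finger_gap: 42.5
time: 10.1
tool_pos: [472.4, 76.4, 137.0]
tcp_rot: [179.8, -0.0, 104.0]
ft_force: [1.0, 2.2, -0.1]
finger_gap: 42.4
time: 10.9
tool_pos: [503.3, 10.9, 136.1]
tcp_rot: [180.0, 0.0, 127.7]
ft_force: [-0.3, 1.0, -0.5]
finger_gap: 42.7
```

View pics/w4.png

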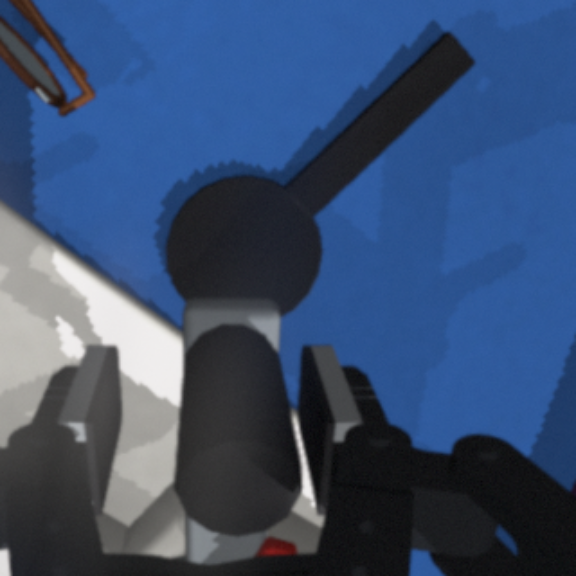

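The grip is between the fingers and the handle is near −0.6 rad; the occluder is undisturbed. Next I'll measure index and pointer heights from averaged depth.

```bash
cat >> h.py <<'E'
def levels(n=8,cams=('top','side')):
    for c in cams:
        D=[];I=[]
        for _ in range(n):
            im,d=optics.snapshot(c);D.append(np.where(d>0,d,np.nan));I.append(im)
        W=cloud(c,np.nanmean(D,0));hs=cv2.cvtColor(np.mean(I,0).astype(np.uint8),cv2.COLOR_BGR2HSV).astype(int)
        H,S,V=hs[...,0],hs[...,1],hs[...,2]
        reg=(abs(W[...,0]-672)<35)&(W[...,1]<-40)&(W[...,1]>-170)&(W[...,2]>125)
        red=reg&((H<6)|(H>174))&(S>150)&(V>70);yel=reg&(H>18)&(H<32)&(S>130)&(V>70)
        o=[]
        for m in (red,yel):
            k=cv2.erode(m.astype(np.uint8),np.ones((3,3)))>0 if c=='top' else m
            q=W[k];o.append(np.nanmedian(q[:,2]) if len(q) else np.nan);print(c,k.sum(),np.nanmedian(q,0).round(1) if len(q) else '', np.argwhere(m).mean(0).round(1)[::-1])
        print(c,'pointer-index',o[1]-o[0])
        cv2.imwrite(f'pics/{c}_last.png',np.mean(I,0).astype(np.uint8))
E
python3 - <<'E'
from h import *
levels()
im=cv2.imread('pics/side_last.png');cv2.imwrite('pics/sidec.png',cv2.resize(im[160:260,230:340],None,fx=5,fy=5,interpolation=cv2.INTER_CUBIC))
E
```

```text
top 10 [669.3 -84.7 152. ] [331.  208.4]
top 21 [ 671.2 -116.2  166. ] [344.7 207.5]
top pointer-index 13.996096337218546
side 14 [669.7 -89.6 153.8] [294.6 211.1]
side 64 [ 665.9 -125.7  168.4] [303.7 201.1]
side pointer-index 14.613286920219053
```

View pics/sidec.png

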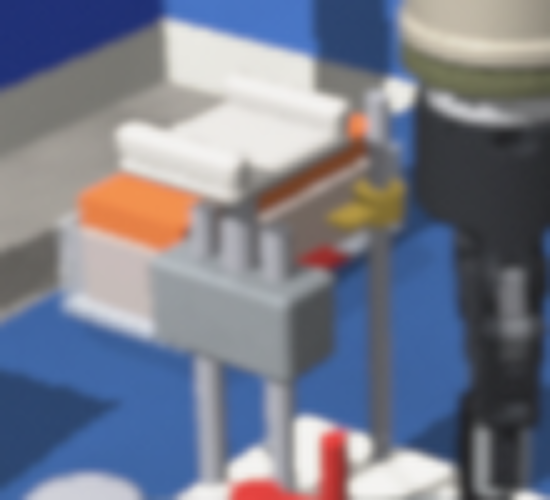

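Depth agrees with the index unmoved (top face 152, i.e. 150 + 2), and the pointer is about 14 mm higher. First raising stroke.

```bash
python3 -m pendant '[[0.5,12.2,0.43,0,4],[0.5,12.2,0.43,0,4],[0.5,12.2,0.43,0,4],[0.5,12.2,0.43,0,4],[0.5,12.2,0.43,0,4],[0.5,12.2,0.43,0,4],[0.5,12.2,0.43,0,4],[0.5,12.2,0.43,0,4],[0.5,12.2,0.43,0,4]]'
python3 -m pendant '[[0.5,12.2,0.43,0,4],[0.5,12.2,0.43,0,4],[0.5,12.2,0.43,0,4],[0.5,12.2,0.43,0,4],[0.5,12.2,0.43,0,4],[0.5,12.2,0.43,0,4],[0.5,12.2,0.43,0,4],[0.5,12.2,0.43,0,4],[0.5,0,0,0,0],[0.5,0,0,0,0]]'
python3 - <<'E'
from h import *
levels(4)
E
```

```text
time: 12.7
tool_pos: [465.2, 111.6, 135.0]
tcp_rot: [-179.9, 0.1, 91.8]
ft_force: [-2.3, -6.0, 2.0]
finger_gap: 42.7
time: 13.7
tool_pos: [489.4, 205.8, 135.2]
tcp_rot: [180.0, 0.0, 60.1]
ft_force: [0.9, 0.2, -0.5]
finger_gap: 42.8
top 10 [671.2 -84.4 159.5] [330.9 207.5]
top 21 [ 671.1 -116.1  167.9] [344.7 207.5]
top pointer-index 8.427940938576512
side 0  [nan nan]
side 57 [ 665.3 -126.6  168.4] [304.4 200.8]
side pointer-index nanh.py:28: RuntimeWarning: Mean of empty slice.
  q=W[k];o.append(np.nanmedian(q[:,2]) if len(q) else np.nan);print(c,k.sum(),np.nanmedian(q,0).round(1) if len(q) else '', np.argwhere(m).mean(0).round(1)[::-1])
  ret = um.true_divide(
```

```bash
python3 -m pendant '[[0.5,-12.2,0.43,0,-4],[0.5,-12.2,0.43,0,-4],[0.5,-12.2,0.43,0,-4],[0.5,-12.2,0.43,0,-4],[0.5,-12.2,0.43,0,-4],[0.5,-12.2,0.43,0,-4],[0.5,-12.2,0.43,0,-4],[0.5,-12.2,0.43,0,-4],[0.5,-12.2,0.43,0,-4]]'
python3 -m pendant '[[0.5,-12.2,0.43,0,-4],[0.5,-12.2,0.43,0,-4],[0.5,-12.2,0.43,0,-4],[0.5,-12.2,0.43,0,-4],[0.5,-12.2,0.43,0,-4],[0.5,-12.2,0.43,0,-4],[0.5,-12.2,0.43,0,-4],[0.5,-12.2,0.43,0,-4],[0.5,0,0,0,0]]'
python3 - <<'E'
from h import *
levels(6,('top',))
E
python3 -m pendant '[[0.5,12.2,0.43,0,4],[0.5,12.2,0.43,0,4],[0.5,12.2,0.43,0,4],[0.5,12.2,0.43,0,4],[0.5,12.2,0.43,0,4],[0.5,12.2,0.43,0,4],[0.5,12.2,0.43,0,4],[0.5,12.2,0.43,0,4],[0.5,12.2,0.43,0,4],[0.5,0,0,0,0]]'
python3 - <<'E'
from h import *
levels(6,('top',))
E
```

```text
time: 15.0
tool_pos: [467.3, 100.1, 135.7]
tcp_rot: [179.9, -0.0, 96.1]
ft_force: [1.8, 2.3, 0.3]
finger_gap: 42.9
time: 15.9
tool_pos: [503.5, 9.8, 135.5]
tcp_rot: [180.0, 0.0, 128.0]
ft_force: [0.4, 0.1, -0.1]
finger_gap: 42.6
top 10 [671.1 -84.4 159.1] [330.9 207.5]
top 18 [ 670.9 -114.6  167.1] [344.8 207.5]
top pointer-index 7.958479500757903
time: 17.2
tool_pos: [465.5, 113.2, 135.2]
tcp_rot: [-180.0, 0.0, 91.9]
ft_force: [-0.8, 0.5, 0.9]
finger_gap: 42.7
top 10 [670.9 -84.4 161.2] [331.  207.5]
top 18 [ 671.  -114.6  166.3] [344.8 207.5]
top pointer-index 5.107667129809897
```

```bash
python3 -m pendant '[[0.5,12.2,0.43,0,4],[0.5,12.2,0.43,0,4],[0.5,12.2,0.43,0,4],[0.5,12.2,0.43,0,4],[0.5,12.2,0.43,0,4],[0.5,12.2,0.43,0,4],[0.5,0,0,0,0]]'
python3 - <<'E'
from h import *
D=[]
for _ in range(14):
    im,d=optics.snapshot('top');D.append(np.where(d>0,d,np.nan))
W=cloud('top',np.nanmedian(D,0));cv2.imwrite('pics/t3.png',im)
np.set_printoptions(linewidth=250,suppress=True)
print('cols y',W[207,323:352,1].round());
for v in range(202,214): print(v,W[v,323:352,2].round(0), )
c=im[195:222,315:360];cv2.imwrite('pics/t3c.png',cv2.resize(c,None,fx=14,fy=14,interpolation=cv2.INTER_NEAREST))
E
```

```text
time: 18.2
tool_pos: [478.8, 184.4, 135.0]
tcp_rot: [-180.0, 0.0, 67.9]
ft_force: [-0.2, 0.4, -0.1]
finger_gap: 42.6
cols y [ -59.  -62.  -64.  -67.  -70.  -76.  -79.  -81.  -84.  -87.  -90.  -93.  -96.  -99. -109. -105. -107. -110. -113. -116. -119. -122. -125. -127. -130. -132. -134. -137. -139.]
202 [261. 263. 261. 263.  13.  14.  13.  11.  11.  13.  12.  14.  10.   9.  15.  12.  11.  11.  12.  12.  10.  12.   9.  13.  13.  11.  12.  12.  11.]
203 [263. 260. 263. 261.  10.  12.  14.  13.  13.  10.  12.  12.  15.  13.  13.  13.  10.  11.  11.  13.  13.  11.   9.  10.  12. 174. 222. 222. 220.]
204 [260. 260. 260. 260. 257.  13.  13.  14.  12.  11.  13.  11.  13.   9.   8.  10.  12.   9.   9.  15.  11.  10.  10. 170. 173. 171. 222. 221. 221.]
205 [259. 260. 260. 262. 259. 163. 163. 165. 163. 168. 162. 166. 166. 164.  11. 167. 164. 166. 167. 166. 166. 165. 166. 172. 174. 205. 220. 220. 224.]
206 [261. 262. 259. 262. 258. 165. 168. 165. 166. 164. 163. 166. 166. 166.  12. 167. 167. 165. 165. 165. 166. 166. 169. 173. 173. 200. 217. 221. 220.]
207 [260. 261. 261. 260. 259. 167. 162. 163. 
[... 311 characters left out ...]
 165. 163. 165. 162.  14. 165. 166. 164. 166. 164. 162. 166. 165. 170. 171. 173. 174. 172. 169.]
210 [260. 260. 262. 259. 258. 167. 165. 164. 166. 166. 166. 164. 165. 165.  12. 164. 166. 166. 165. 168. 166. 165. 164. 164. 172. 172. 170. 173. 173.]
211 [262. 263. 262. 260. 259.  11.  11.  13.  14.  11.  13.  12.  14.  13.  11.  11.  12.  11.  13.  11.  10.  10.   9. 103. 160. 171. 171. 173. 168.]
212 [259. 262. 261. 260. 258.  14.  14.  10.  12.  14.  11.  13.  13.  11.  12.  13.  13.  13.  13.  13.  11.  14.  61.  90. 106. 106.  99.  13.  11.]
213 [262. 260. 261. 261. 258.  14.  12.  12.  10.  13.  11.  10.  12.  12.  10.  11.  13.  12.  14.  12.  11.  11.  54.  75.  85.  84.  11.  10.  11.]
```

View pics/t3c.png

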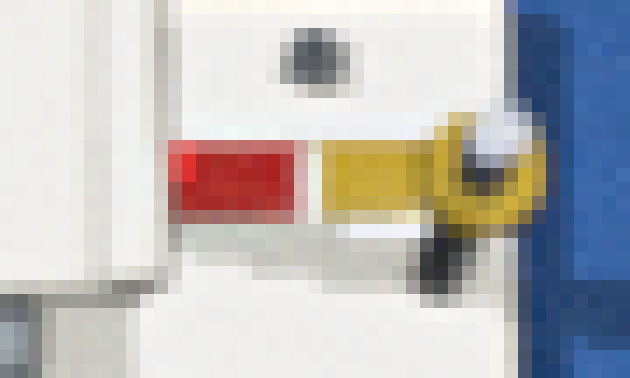

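The crop shows the red tongue (columns 182–294) and the yellow tongue (322–420), with depths of about 164.6 and 165.6 mm, so the index is about 1 mm low. A small further push, then re-measure on the tongues alone.

```bash
python3 -m pendant '[[0.5,9.2,0.25,0,3],[0.5,9.2,0.25,0,3],[0.5,0,0,0,0],[0.5,0,0,0,0]]'
cat >> h.py <<'E'
def tongues(n=14):
    D=[]
    for _ in range(n):
        im,d=optics.snapshot('top');D.append(np.where(d>0,d,np.nan))
    Z=cloud('top',np.nanmean(D,0))[...,2]
    a=Z[206:210,330:336];b=Z[206:210,339:344];print('index',np.median(a),a.mean(),'pointer',np.median(b),b.mean())
E
python3 - <<'E'
from h import *
tongues()
E
```

```text
time: 19.3
tool_pos: [486.6, 200.6, 135.2]
tcp_rot: [-180.0, -0.0, 62.1]
ft_force: [0.5, -0.2, 0.3]
finger_gap: 43.0
index 164.92258807988526 165.11663098231796 pointer 165.26523061452372 165.53985595339145
```

The index and pointer agree within about 0.4 mm. I'll centre the fingers, lift clear and do a final check.

```bash
python3 -m pendant '[[0.5,-7,0,0,0],[0.5,0,0,-20,0],[0.5,0,0,-30,0],[0.5,0,0,-40,0],[0.5,0,-10,-20,0],[0.5,0,-30,0,0],[0.5,0,0,0,0],[0.5,0,0,0,0]]'
python3 - <<'E'
from h import *
tongues()
im,d=optics.snapshot('wrist')
cv2.imwrite('pics/w5.png',im[80:480,120:560])
E
```

```text
time: 20.8
tool_pos: [447.7, 213.1, 245.3]
tcp_rot: [180.0, -0.0, 62.0]
ft_force: [0.9, 0.1, 0.9]
finger_gap: 42.5
index 165.11404021743272 165.11493964774067 pointer 165.62129044332983 165.76145162959497
```

View pics/w5.png

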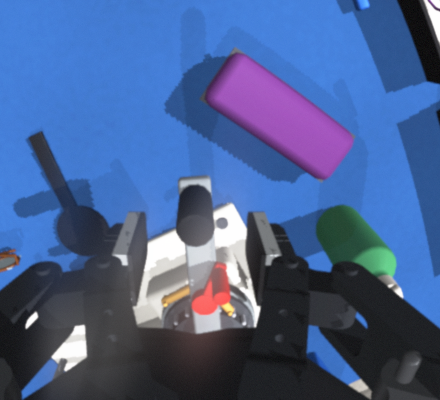

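The fingers are clear above the handle. The lever post at (220,285) still leans to the raise side, and the bottle, purple case and occluder are in place. Handing in.

```bash
python3 -c "
from bench import hand_in
print(hand_in())"
```

```text
the job is handed in; nothing more can be done
None
```

The chin rest is raised: its red index is about 0.6 mm below the yellow pointer, inside the 3 mm limit. The job is handed in, but `hand_in()` gave no verdict.

- **Lever:** I pushed the red lever over until the force rose to about 4 N at its stop. The last wrist picture shows it still leaning to the raise side.
- **Free-wheel:** I swung the handle back to about −0.6 rad. The index's top face then read about 152 mm, which matches its 150 mm start, so the chin rest had not moved.
- **Raising:** Two working strokes brought the index up. After releasing the grip, averaged depth over the tongues gave 165.1 mm for the index and 165.6–165.8 mm for the pointer.
- **Final state:** The arm was clear of everything at about 21 s. The bottle, purple case and occluder looked undisturbed in the last wrist picture. I did not re-check the black case, the red spectacles or the penlight at the end, but the arm did not work near them.

My first gap readings of about 14 mm included the pointer's clamp, so I re-measured on the tongues alone. The side camera also lost sight of the index partway up, so the final level rests on the top camera only.

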